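Sort left-hand and right-hand rack guides at the analyser bench

ROBOT

A 7-joint arm with a two-finger parallel gripper is mounted at the origin on the work surface. World frame = base frame: x ahead of the robot, y to its left, z up, the work surface at z = 0. Lengths are in m, angles in rad, forces in N, time in s.
With the tool pointing down it reaches from about 0.35 to 0.9 m from the base axis. Payload 8.1 kg.
Tool frame: the origin (TCP) lies midway between the tips of the shut fingers; the grasp point (between the pads) lies 19 mm behind it; z points along the fingers, y is the direction in which the jaws open and shut (so a half turn about z gives the same grasp; the last joint's range is limited). The gripper opens to 92 mm and grips with 3 to 60 N. Pads are 19 mm wide; open, the fingers measure 130 mm over their backs; the gripper's body (75 mm by 190 mm) begins 47 mm behind the grasp point.
Start: joints at [-1.253, 0.434, 0.025, 1.573, -0.012, 1.134, -0.075], TCP at [0.255, 0.57, 0.204] pointing down, gripper open.
Joint ranges: [-2.62, 2.62], [-0.44, 2.09], [-1.27, 1.32], [0.08, 2.57], [-1.32, 4.46], [0.12, 2], [-2.74, 2.74]. Speed limits (rad/s): [2.22, 2.22, 3.01, 3.01, 3.14, 3.14, 3.14].

INTERFACE

Orientations are given as a rotation vector (axis times angle).
In Python, from cell import monitor, get_image, get_calibration, workorder, look_for, masks_of gives the robot as it stands.
- The arm moves only by the shell command python3 -m crank 'ROWS' [FORCE]. ROWS is JSON, a list of rows, each a list of 3 entries, a list of its own where there are three numbers: the shift along the tool's x, y, z in cm, then the turn about the tool's z in degrees, then the closure in counts, from 0 (fully open) to 255 (shut). A call has 1 to 5 rows; each row shifts and turns the commanded pose from where the row before left it, along the tool's axes as they then stand; what a row does not reach is not made up. A row lasts 1/10 s, in which the tool goes at most 50 mm and 8.59 degrees, less where a joint would pass 70% of its speed; a pose out of reach is approached as far as the arm can. A call with a gripper value outside its range is refused whole. The fingers move at their own pace and stop on an object; FORCE is the grip in N (left out, the last holds). Time passes only in rows, so rows that do not move let the fingers close. It gives the time, the measured TCP pose, the force and the opening at its end, in the units of the state.
- monitor.observe(): the state, without advancing time (a new reading comes with each control period).
- get_image(name): name is "scene" or "side" or "wrist"; returns (picture, depth): 480x640x3 uint8, red, green, blue; 480x640 float32, m along the optical axis (not along the pixel's ray), 0 where there is no reading.
- get_calibration(name): a dict with "fx", "fy", "cx", "cy" (pixels), "D" ([k1, k2, p1, p2, k3] as OpenCV has them; the pictures are not rectified), "R" (3x3) and "t" (3): a world point X has camera coordinates R X + t. Camera axes: x right, y down, z forward; pixel columns grow to the right and rows downward; lengths in m; the calibration is good to about 2 mm. A picture is of the moment at which its call begins: read the wrist's pose just before it. get_calibration takes no time and is no camera call; for the wrist camera it gives the pose at the moment of the call.
- workorder.sign_off(): hands the job in, once; it reports no verdict.
Trained networks look in the newest picture that a camera, given by its name, has taken for a name from the list of things; names that differ only in an ending like _2 or _b are one class to them, and where a whole thing is asked for, a point or a joint stands for the part that bears it (a point fixed in the world has none). Each returns a list of dicts, best first, with "score" (0 to 1); they miss things now and then, are a little off and sometimes report something else, mostly with a low value. They report only what shows in the picture. A call takes as long as a camera call.
- look_for(label, camera): "location" ([x, y, z] in m, in world coordinates, good to about 4 mm: the middle of the surface that is visible of it).
- masks_of(label, camera): "region" (480x640 bool, what is visible of it).
The state is a dict: "clock": time; "joints": joint angles; "dq": joint speeds; "joint_efforts": joint torques, N m; "position": TCP position; "ee_rot": TCP orientation; "force": force on the tool from outside, world axes, zero at the start; "ft_torque": the same for the moment, N m; "width": opening from 0.0 (shut) to 1.0 (fully open).
Only numpy, scipy, OpenCV 4.12 (cv2) and the standard library are available. Lean on these libraries where they do the work, as an engineer would, in place of code of your own. Each camera call takes 0.05 s, during which the arm holds its last target.

TASK

Two mirror-image tube-rack guides lie on the lab bench: seen from above with the foot at the far end of the long arm, the left-hand guide's foot turns left and the right-hand guide's turns right. Lay the left-hand guide in the purple bin and the right-hand guide in the yellow bin, each flat on its base on the bin's floor. Leave the T-shaped spacer, whose foot reaches both ways, where it lies.

Things in the scene. Friction and masses are not known exactly. Their poses are not given: they have to be found in the camera images.
- left_guide_grip (a point): Left-hand guide, loose, about 90 g. Teal L base 6 mm thick: long arm 80 x 28 mm; at its +x end a 26 mm wide foot reaches 44 mm to +y, its end lip 16 mm high. Mid-arm an upright grey fin to pinch across y: 56 mm long (x), 12 thick (y), top 54 above the underside. Point: fin centre, 30 mm above the underside; x along the arm to the foot, z up. All of it lies within 60 mm of the point in plan.
- right_guide_grip (a point): Right-hand guide, loose, about 90 g. Teal L base 6 mm thick: long arm 80 x 28 mm; at its +x end a 26 mm wide foot reaches 44 mm to -y, its end lip 16 mm high. Mid-arm an upright grey fin to pinch across y: 56 mm long (x), 12 thick (y), top 54 above the underside. Point: fin centre, 30 mm above the underside; x along the arm to the foot, z up. All of it lies within 60 mm of the point in plan.
- purple_bin: Purple open bin for left-hand guides, fixed, 188 (x) by 158 mm (y) outside, walls 4 mm thick, 52 mm high, floor 4 mm thick. Origin: centre of its underside; x along its long side, z up. A white outline of the guide is painted on its floor. A guide fits at any turn with its fin at the bin's middle.
- yellow_bin: Yellow open bin for right-hand guides, fixed, 188 (x) by 158 mm (y) outside, walls 4 mm thick, 52 mm high, floor 4 mm thick. Origin: centre of its underside; x along its long side, z up. A white outline of the guide is painted on its floor. A guide fits at any turn with its fin at the bin's middle.
- t_spacer_grip (a point): T-shaped spacer, loose, about 90 g, to be left alone. Like the guides (same teal base, same grey fin, 54 mm high), but with a foot to both sides at its +x end, 88 mm across. The point is the centre of the fin, 30 mm above the underside; x along the long arm towards the feet, z up.

How it is judged:
By the outcome, as a careful person would: the job done as asked, in the order asked, and still so for the second after the job is handed in, with the robot touching nothing.
It also fails if it takes over 58 s, if anything falls off the work surface, if the arm or the gripper's body presses on something with over 40 N, if the wrist force passes 120 N, or if a joint passes its speed limit or range.

## Working session

There is one attempt and no reset: what is moved stays moved. The work goes in short steps, Python scripts to look and compute and a shell command to move; the robot and the scene stay as the last step left them, time stands still between calls to the robot, and variables do not carry over. Pictures are saved under pics/ and viewed, and the job is handed in when it is done.

```bash
ls; mkdir -p pics; python3 - <<'E'
from cell import monitor,get_image,get_calibration
import cv2
print(monitor.observe())
for n in ["scene","side","wrist"]:
    im,d=get_image(n); cv2.imwrite(f"pics/{n}0.png",im[:,:,::-1])
    import numpy as np; np.savez(f"{n}0.npz",im=im,d=d,**get_calibration(n)); print(get_calibration(n))
E
```

```text
pics
{'clock': 0.0, 'joints': array([-1.2526171 ,  0.43518826,  0.02498262,  1.57409016, -0.01161908,
        1.13398923, -0.07510188]), 'dq': array([-1.08510117e-03,  1.50147875e-03,  3.82709774e-04, -7.50762027e-04,
        1.16667511e-03,  5.40540296e-05,  1.04769314e-06]), 'joint_efforts': array([ 1.10269655e-03, -6.67849874e+01,  9.85529087e-01, -3.14477956e+01,
       -6.05331617e-02,  4.23196005e-02,  1.38048636e-04]), 'position': array([0.25512831, 0.56996541, 0.20296935]), 'ee_rot': array([-6.56187946e-01, -3.07209802e+00,  2.38300362e-03]), 'force': array([-0.44349193,  0.26639389,  0.07010105]), 'ft_torque': array([-0.00212767,  0.02695054, -0.02217944]), 'width': 0.9951156044558529}
{'fx': 455.256658897776, 'fy': 455.256658897776, 'cx': 308.08147126920613, 'cy': 238.15862446900888, 'D': array([-0.11660341,  0.        ,  0.        ,  0.        ,  0.        ]), 'R': array([[ 0.31248155,  0.94984529,  0.01221507],
       [ 0.54195968, -0.16770444, -0.82350163],
       [-0.78015062,  0.26394914, -0.56718239]]), 't': array([-0.18764337, -0.26996282,  1.48076104])}
{'fx': 618.0613240335955, 'fy': 618.0613240335955, 'cx': 328.40844926475216, 'cy': 251.97788206249749, 'D': array([-0.11468308,  0.        ,  0.        ,  0.        ,  0.        ]), 'R': array([[ 0.94847625, -0.31662857, -0.01179604],
       [-0.17141368, -0.48145554, -0.85954518],
       [ 0.26647729,  0.8172802 , -0.51092361]]), 't': array([-0.55117377,  0.14453727,  0.96794714])}
{'fx': 427.05284582052326, 'fy': 427.05284582052326, 'cx': 312.68071952931206, 'cy': 236.18033775962195, 'D': array([-0.01626589,  0.        ,  0.        ,  0.        ,  0.        ]), 'R': array([[ 0.40870852,  0.91266406, -0.00129017],
       [ 0.88425588, -0.39563604,  0.24812027],
       [ 0.22594002, -0.10254971, -0.96872838]]), 't': array([-0.62528998, -0.03062353,  0.38939785])}
```

View pics/scene0.png

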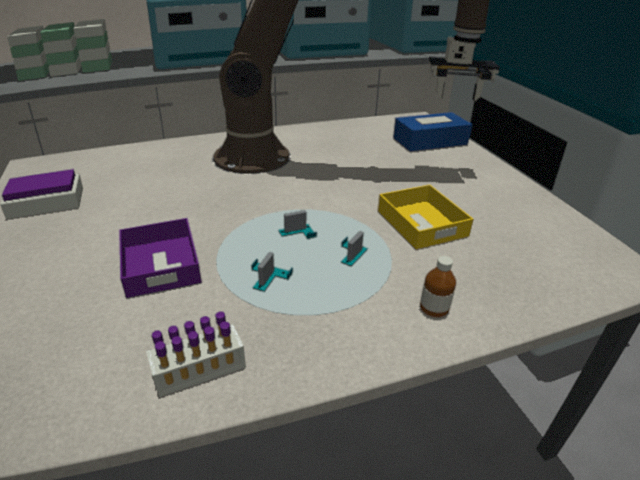

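View pics/side0.png

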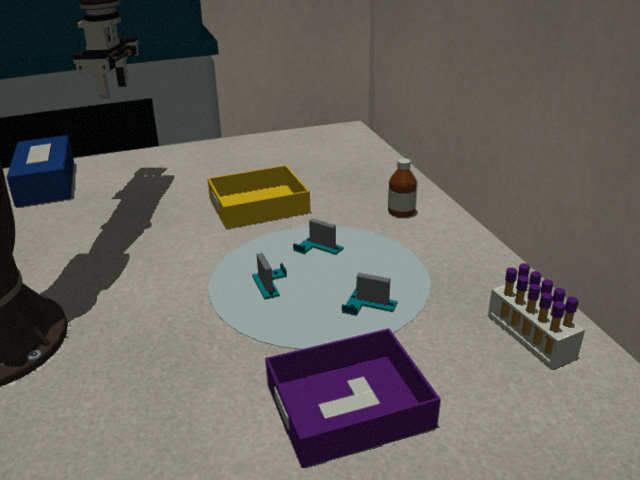

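View pics/wrist0.png

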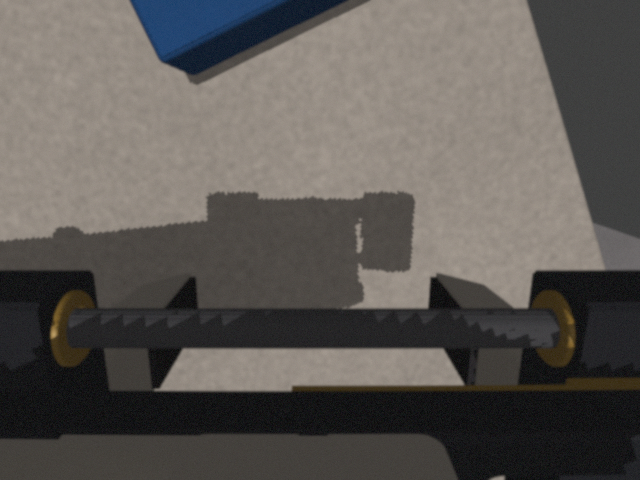

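The scene view shows three fin pieces on the pale disc at (265,272), (297,225) and (353,250). The purple bin is at (158,258) and the yellow one at (425,215). Next I'll build a top-down map from the depth images.

```bash
cat > h.py <<'E'
import numpy as np,cv2
def cloud(f,im=None):
    z=np.load(f) if isinstance(f,str) else f
    im,d=z['im'],z['d']
    K=np.array([[z['fx'],0,z['cx']],[0,z['fy'],z['cy']],[0,0,1]],float)
    v,u=np.mgrid[0:480,0:640]
    p=cv2.undistortPoints(np.stack([u.ravel(),v.ravel()],1).astype(np.float64)[:,None],K,z['D'])[:,0]
    dd=d.ravel(); X=np.c_[p*dd[:,None],dd]
    W=(X-z['t'])@z['R']
    ok=dd>0
    return W[ok],im.reshape(-1,3)[ok],np.flatnonzero(ok)
def top(files,x0,x1,y0,y1,s,zmax=0.3):
    H=int((x1-x0)*s);Wd=int((y1-y0)*s);o=np.zeros((H,Wd,3),np.uint8)
    for f in files:
        W,c,_=cloud(f); m=(W[:,0]>x0)&(W[:,0]<x1)&(W[:,1]>y0)&(W[:,1]<y1)&(W[:,2]<zmax)
        W,c=W[m],c[m];o_=np.argsort(W[:,2]);W,c=W[o_],c[o_]
        r=((x1-W[:,0])*s).astype(int).clip(0,H-1);q=((y1-W[:,1])*s).astype(int).clip(0,Wd-1)
        o[r,q]=c
    return o
E
python3 - <<'E'
from h import *
for n in ["scene","side"]:
    o=top([n+"0.npz"],0.25,0.85,-0.4,0.4,1000);cv2.imwrite(f"pics/top_{n}.png",o[:,:,::-1])
    W,c,_=cloud(n+"0.npz")
    c=c.astype(int)
    for nm,m in dict(teal=(c[:,1]>c[:,0]+45)&(c[:,2]>c[:,0]+45)&(W[:,2]<0.08),purple=(c[:,2]>c[:,1]+40)&(c[:,0]>c[:,1]+20),yellow=(c[:,0]>c[:,2]+80)&(c[:,1]>c[:,2]+50)).items():
        m&=(W[:,0]>.2)&(W[:,0]<.9)&(abs(W[:,1])<.5)&(W[:,2]<.1)
        print(n,nm,m.sum(),W[m].min(0) if m.any() else 0,W[m].max(0) if m.any() else 0)
E
```

```text
scene teal 563 [ 0.45017637 -0.13557358 -0.00126628] [0.66395016 0.14727809 0.01632546]
scene purple 3182 [ 0.40818087 -0.39466976 -0.00216911] [ 0.85772675 -0.21168498  0.09999717]
scene yellow 2240 [ 0.42521476  0.24497329 -0.0021637 ] [0.62836692 0.47508396 0.05265498]
side teal 827 [ 0.45022574 -0.14064018  0.00273627] [0.66156272 0.13560206 0.01990679]
side purple 6517 [ 0.40791935 -0.40164521 -0.00121513] [ 0.85233762 -0.21382451  0.09998699]
side yellow 1125 [ 0.42835017  0.24014007 -0.00125952] [0.65420599 0.45955971 0.05568865]
```

```bash
python3 - <<'E'
from cell import *
from cell import look_for,get_image
for cam in ["scene","side"]:
    get_image(cam)
    for l in ["left_guide_grip","right_guide_grip","t_spacer_grip","purple_bin","yellow_bin"]:
        print(cam,l,[(r['location'],r['score']) for r in look_for(l,cam)])
E
```

```text
scene left_guide_grip [([0.6138, 0.0977, 0.0174], 0.66)]
scene right_guide_grip [([0.4736, 0.0132, 0.0212], 0.85)]
scene t_spacer_grip [([0.632, -0.1001, 0.0145], 0.92), ([0.6138, 0.098, 0.0194], 0.38)]
scene purple_bin []
scene yellow_bin [([0.5267, 0.3362, 0.0192], 0.79)]
side left_guide_grip [([0.5975, 0.1014, 0.0199], 0.6)]
side right_guide_grip [([0.4627, 0.002, 0.0141], 0.94), ([0.6225, -0.1096, 0.0175], 0.53)]
side t_spacer_grip [([0.6249, -0.1088, 0.0183], 0.92)]
side purple_bin [([0.5055, -0.3094, 0.0138], 0.76)]
side yellow_bin [([0.5257, 0.3486, 0.0235], 0.65)]
```

```bash
python3 - <<'E'
from h import *
o=top(["scene0.npz","side0.npz"],0.38,0.72,-0.2,0.2,500)
cv2.imwrite("pics/tA.png",cv2.resize(o,None,fx=3.9,fy=3.5,interpolation=0)[:,:,::-1])
a=[]
for n in ["scene","side"]:
    o=top([n+"0.npz"],0.40,0.70,-0.2,0.2,400); a.append(cv2.resize(o,(400,300),interpolation=0))
for n,(x,y,w,h) in dict(scene=(210,190,190,120),side=(230,200,190,130)).items():
    im=np.load(n+"0.npz")['im'][y:y+h,x:x+w]; a.append(cv2.resize(im,(400,300),interpolation=2))
cv2.imwrite("pics/tB.png",np.vstack([np.hstack(a[:2]),np.hstack(a[2:])])[:,:,::-1])
E
```

```text
(no output)
```

View pics/tB.png

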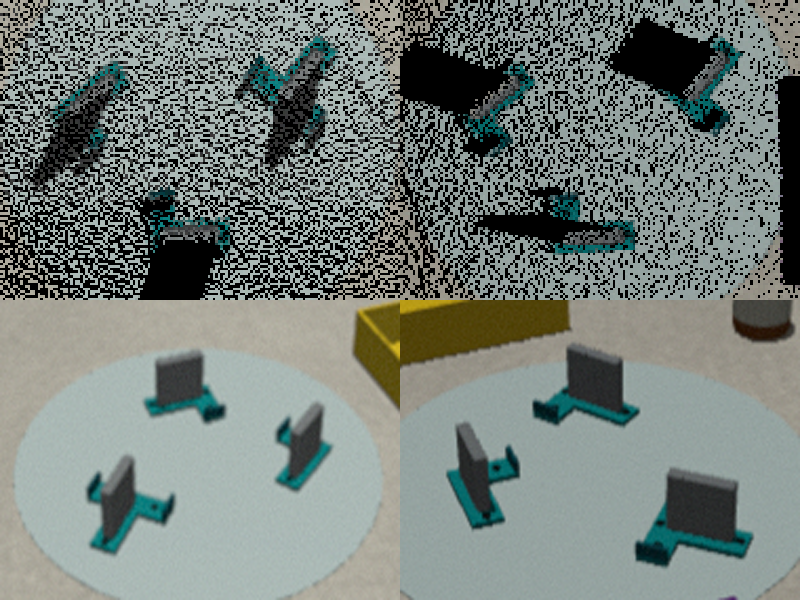

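View pics/top_scene.png

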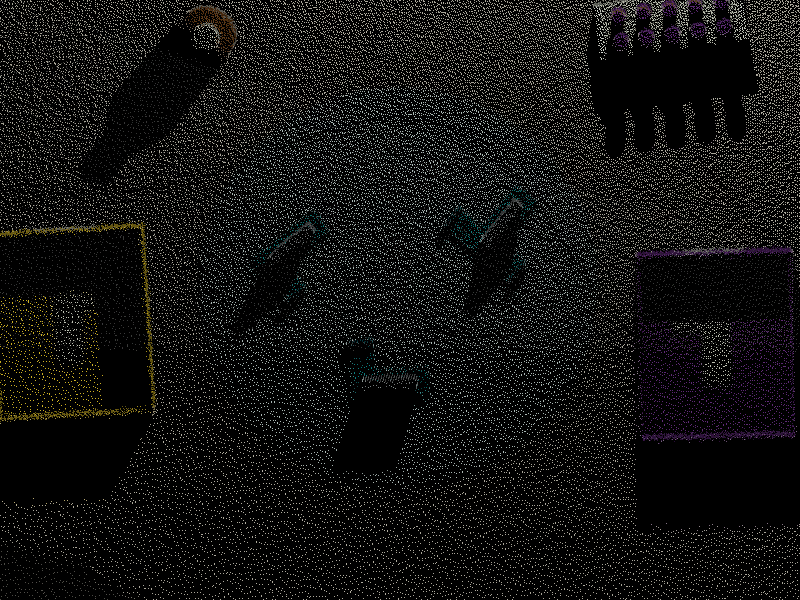

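View pics/top_side.png

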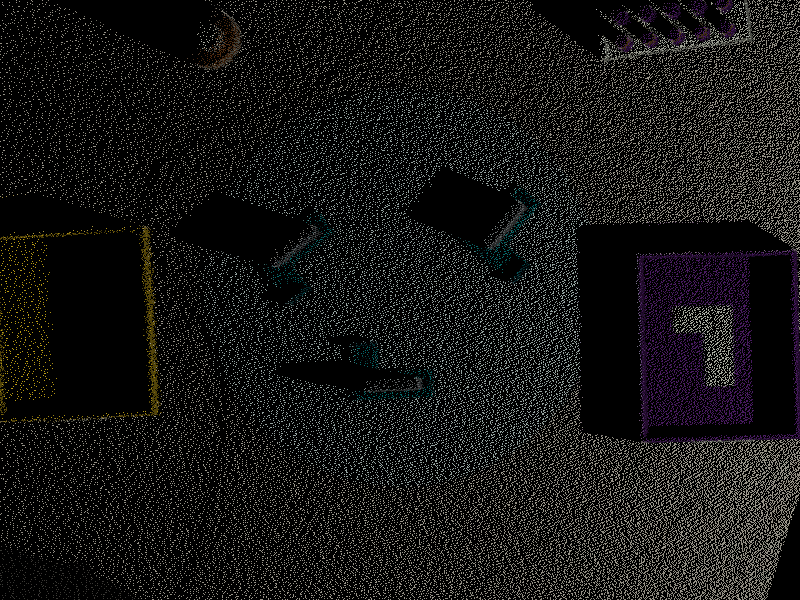

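The left guide is A near (0.61, 0.10), the right guide is C near (0.47, 0.01), and the T-spacer is B near (0.63, -0.10). The networks agree. I'll fit box models to the clouds to get the poses.

```bash
cat > fit.py <<'E'
from h import *
from scipy.optimize import least_squares
def sdf(P,boxes):
    ds=[]
    for c,h in boxes:
        q=np.abs(P-np.array(c))-np.array(h)
        ds.append(np.linalg.norm(np.maximum(q,0),axis=1)+np.minimum(q.max(1),0))
    return np.min(ds,0)
def guide(s):
    b=[((0,0,.003),(.04,.014,.003)),((0,0,.027),(.028,.006,.027))]
    for k in ([1,-1] if s==0 else [s]):
        b+=[((.027,k*.022,.003),(.013,.022,.003)),((.027,k*.042,.008),(.013,.002,.008))]
    return b
bin_=[((0,0,.002),(.094,.079,.002))]+[((k*.092,0,.026),(.002,.079,.026)) for k in(1,-1)]+[((0,k*.077,.026),(.094,.002,.026)) for k in(1,-1)]
def fit(W,boxes,p0):
    def f(p):
        c,s=np.cos(p[2]),np.sin(p[2]); Q=W-[p[0],p[1],p[3]]
        return sdf(np.c_[c*Q[:,0]+s*Q[:,1],-s*Q[:,0]+c*Q[:,1],Q[:,2]],boxes)
    r=least_squares(f,p0,loss='soft_l1',f_scale=.002,x_scale=[.01,.01,.1,.01],diff_step=1e-4)
    return r.x,np.median(abs(f(r.x)))*1e3
def pts(f,x,y,r,zmin):
    W,c,_=cloud(f); c=c.astype(int)
    m=(np.hypot(W[:,0]-x,W[:,1]-y)<r)&(W[:,2]>zmin)&(W[:,2]<.062)
    return W[m],c[m]
E
python3 - <<'E'
from fit import *
T=[("left",1,.6,.1,2.4),("right",-1,.465,.005,1.6),("T",0,.625,-.105,2.4)]
for n,s,x,y,a in T:
    allp=[]
    for cam in ["scene0.npz","side0.npz"]:
        W,c=pts(cam,x,y,.075,.004); allp.append(W)
        best=min((fit(W,guide(s),[x,y,a+d,0]) for d in(-.2,.2)),key=lambda t:t[1]); print(n,cam,len(W),best[0].round(4),best[1])
    W=np.vstack(allp)
    for ss in (1,-1,0):
        b=min((fit(W,guide(ss),[x,y,a+d,0]) for d in(-.2,.2)),key=lambda t:t[1]);print(n,"both as",ss,b[0].round(4),b[1])
for n,x,y in [("purple",.505,-.315),("yellow",.525,.34)]:
    allp=[]
    for cam in ["scene0.npz","side0.npz"]:
        W,c=pts(cam,x,y,.145,.003); allp.append(W)
        b=fit(W,bin_,[x,y,np.pi/2,0]);print(n,cam,len(W),b[0].round(4),b[1])
    b=fit(np.vstack(allp),bin_,[x,y,np.pi/2,0]);print(n,"both",b[0].round(4),b[1])
E
```

```text
left scene0.npz 394 [ 6.0500e-01  1.0960e-01  2.2621e+00 -1.6000e-03] 0.5923388921501992
left side0.npz 1082 [6.0480e-01 1.0660e-01 2.2583e+00 1.4000e-03] 1.1380031086461848
left both as 1 [6.046e-01 1.077e-01 2.262e+00 8.000e-04] 1.2779737604948371
left both as -1 [0.5988 0.1027 2.6706 0.0066] 2.5927561477351664
left both as 0 [6.0470e-01 1.0760e-01 2.2583e+00 8.0000e-04] 1.291414673928619
right scene0.npz 528 [ 4.6650e-01  1.1000e-02  1.6169e+00 -1.6000e-03] 0.8657612450293142
right side0.npz 888 [4.6540e-01 7.8000e-03 1.6113e+00 1.2000e-03] 0.6662749054215378
right both as 1 [0.4715 0.0079 1.2584 0.0021] 2.3432305592091276
right both as -1 [4.6600e-01 8.1000e-03 1.6108e+00 9.0000e-04] 0.9421800686763132
right both as 0 [4.6610e-01 7.9000e-03 1.6179e+00 8.0000e-04] 0.9637948249316165
T scene0.npz 578 [ 6.257e-01 -1.012e-01  2.451e+00 -1.400e-03] 0.5151972945730849
T side0.npz 1487 [ 6.2510e-01 -1.0350e-01  2.4614e+00  1.2000e-03] 0.8868581860333198
T both as 1 [ 6.2530e-01 -1.0270e-01  2.4352e+00  8.0000e-04] 1.171198431537613
T both as -1 [ 6.2460e-01 -1.0390e-01  2.5467e+00  8.0000e-04] 1.681208042856517
T both as 0 [ 6.251e-01 -1.028e-01  2.457e+00  6.000e-04] 1.0902048107773652
purple scene0.npz 3788 [ 0.5153 -0.3025  1.5952 -0.    ] 4.1634825438341005
purple side0.npz 15709 [ 0.5088 -0.3081  1.5811  0.005 ] 1.5182072264569675
purple both [ 5.1050e-01 -3.0730e-01  1.5462e+00  1.1000e-03] 2.016948927027322
yellow scene0.npz 3208 [0.53   0.3291 1.8613 0.0065] 6.747036283595196
yellow side0.npz 4417 [0.5274 0.3385 1.5802 0.0069] 3.4828099028101374
yellow both [0.5309 0.3396 1.6118 0.007 ] 4.948239522965915
```

The guide poses are consistent between cameras. The bin fits are contaminated by neighbouring points, so I'll refit them from the rims only.

```bash
python3 - <<'E'
from fit import *
for n,x,y in [("purple",.505,-.315),("yellow",.525,.33)]:
    allp=[]
    for cam in ["scene0.npz","side0.npz"]:
        W,c=pts(cam,x,y,.16,.046)
        m=(c[:,2]>c[:,1]+20) if n=="purple" else (c[:,0]>c[:,2]+40)
        W=W[m]; W=W[W[:,2]<.058]; allp.append(W)
        b=fit(W,bin_[1:],[x,y,np.pi/2,0]);print(n,cam,len(W),b[0].round(4),b[1],W[:,:2].min(0),W[:,:2].max(0))
    b=fit(np.vstack(allp),bin_[1:],[x,y,np.pi/2,0]);print(n,"both",b[0].round(4),b[1])
E
```

```text
purple scene0.npz 568 [ 5.1470e-01 -3.0340e-01  1.6081e+00  3.0000e-04] 4.454114797377557 [ 0.40645448 -0.39663956] [ 0.60303332 -0.23591418]
purple side0.npz 2266 [ 0.5062 -0.3087  1.5886  0.0021] 8.968267743612495 [ 0.40771467 -0.40164521] [ 0.6002368  -0.23577077]
purple both [ 0.5092 -0.3083  1.5959  0.0023] 7.903795746843906
yellow scene0.npz 503 [0.5303 0.329  1.4336 0.0018] 10.117393264178045 [0.42604328 0.24510321] [0.62836692 0.41592301]
yellow side0.npz 700 [5.2730e-01 3.3660e-01 1.6078e+00 9.0000e-04] 8.914808931852876 [0.42835017 0.2382319 ] [0.62329166 0.41689059]
yellow both [5.3040e-01 3.3480e-01 1.5505e+00 1.3000e-03] 10.559832739763882
```

```bash
python3 - <<'E'
from fit import *
for n,x,y in [("purple",.5045,-.316),("yellow",.526,.328)]:
    allp=[]
    for cam in ["scene0.npz","side0.npz"]:
        W,c=pts(cam,x,y,.14,.046)
        m=(c[:,2]>c[:,1]+20) if n=="purple" else (c[:,0]>c[:,2]+40)
        W=W[m]; allp.append(W); print(n,cam,cv2.minAreaRect(W[:,:2].astype(np.float32)*1000))
    W=np.vstack(allp)
    best=min((fit(W,bin_[1:],[x+dx,y+dy,np.pi/2+d,0]) for d in(-.1,-.05,0,.05,.1) for dx in(-.008,0,.008) for dy in (-.008,0,.008)),key=lambda t:t[1]);print(n,best)
    print(cv2.minAreaRect(W[:,:2].astype(np.float32)*1000))
E
```

```text
purple scene0.npz ((504.88958740234375, -316.0623779296875), (193.88528442382812, 156.69308471679688), 1.4625053405761719)
purple side0.npz ((503.80584716796875, -319.0470886230469), (189.45462036132812, 163.03941345214844), 1.3353711366653442)
purple (array([ 0.50921442, -0.30829996,  1.59602613,  0.00504804]), np.float64(7.886524534158774))
((505.2088928222656, -318.4698486328125), (193.3793487548828, 163.48553466796875), 1.9305323362350464)
yellow scene0.npz ((527.3572998046875, 329.9102783203125), (195.46554565429688, 162.93850708007812), 2.9885783195495605)
yellow side0.npz ((525.9843139648438, 328.1197814941406), (191.77462768554688, 170.15139770507812), 3.021735906600952)
yellow (array([0.53011704, 0.33705429, 1.63502912, 0.00389105]), np.float64(9.20198404310449))
((527.4190063476562, 328.19549560546875), (195.44749450683594, 170.15139770507812), 3.021735906600952)
```

```bash
cat > plan.py <<'E'
import sys,numpy as np
from scipy.spatial.transform import Rotation as Ro
from cell import monitor
def plan(tx,ty,tz,yawx,n,step=None):
    "yawx: desired world yaw (deg) of tool x; n rows"
    s=monitor.observe();p=np.array(s['position']);R=Ro.from_rotvec(s['ee_rot'])
    X=R.as_matrix();yaw=np.degrees(np.arctan2(X[1,0],X[0,0]))
    d=(yaw-yawx+180)%360-180
    print("pose",p.round(4),"yawx",yaw.round(2),"tilt",np.degrees(np.arccos(-X[2,2])).round(2),"turn",round(d,2),"t",s['clock'],"F",s['force'].round(1),"w",round(s['width'],3),"j",s['joints'].round(2))
    D=(np.array([tx,ty,tz])-p)/n
    for k in range(n):
        print([list((R.inv().apply(D)*100).round(2)),round(d/n,2)])
        R=R*Ro.from_euler('z',d/n,degrees=True)
if __name__=="__main__":
    a=[float(v) for v in sys.argv[1:]]; plan(*a[:4],int(a[4]))
E
python3 plan.py .605 .108 .20 129.6 15
```

```text
pose [0.2553 0.5705 0.2038] yawx 155.89 tilt 0.01 turn 26.29 t 0.75 F [-0.3  1.  -0.3] w 1.003 j [-1.25  0.43  0.03  1.57 -0.01  1.13 -0.08]
[[np.float64(-3.39), np.float64(-1.86), np.float64(0.02)], np.float64(1.75)]
[[np.float64(-3.44), np.float64(-1.76), np.float64(0.02)], np.float64(1.75)]
[[np.float64(-3.49), np.float64(-1.65), np.float64(0.02)], np.float64(1.75)]
[[np.float64(-3.54), np.float64(-1.54), np.float64(0.02)], np.float64(1.75)]
[[np.float64(-3.59), np.float64(-1.43), np.float64(0.02)], np.float64(1.75)]
[[np.float64(-3.63), np.float64(-1.32), np.float64(0.02)], np.float64(1.75)]
[[np.float64(-3.67), np.float64(-1.21), np.float64(0.02)], np.float64(1.75)]
[[np.float64(-3.71), np.float64(-1.1), np.float64(0.02)], np.float64(1.75)]
[[np.float64(-3.74), np.float64(-0.99), np.float64(0.02)], np.float64(1.75)]
[[np.float64(-3.77), np.float64(-0.87), np.float64(0.02)], np.float64(1.75)]
[[np.float64(-3.79), np.float64(-0.76), np.float64(0.02)], np.float64(1.75)]
[[np.float64(-3.81), np.float64(-0.64), np.float64(0.02)], np.float64(1.75)]
[[np.float64(-3.83), np.float64(-0.52), np.float64(0.02)], np.float64(1.75)]
[[np.float64(-3.84), np.float64(-0.4), np.float64(0.02)], np.float64(1.75)]
[[np.float64(-3.85), np.float64(-0.29), np.float64(0.02)], np.float64(1.75)]
```

```bash
sed -i 's/print(\[list.*/print([[float(v) for v in (R.inv().apply(D)*100).round(2)],round(float(d)\/n,2)])/' plan.py
python3 -m crank '[[[-3.4,-1.9,0],1.75,0],[[-3.4,-1.8,0],1.75,0],[[-3.5,-1.7,0],1.75,0],[[-3.5,-1.5,0],1.75,0],[[-3.6,-1.4,0],1.75,0]]' 25
python3 -m crank '[[[-3.6,-1.3,0],1.75,0],[[-3.7,-1.2,0],1.75,0],[[-3.7,-1.1,0],1.75,0],[[-3.7,-1.0,0],1.75,0],[[-3.8,-0.9,0],1.75,0]]'
python3 plan.py .605 .108 .20 129.6 5
```

```text
clock: 1.25
position: [0.372, 0.4149, 0.2039]
ee_rot: [0.89, 3.013, 0.001]
force: [-0.1, 0.5, -0.7]
width: 1.003
clock: 1.75
position: [0.4884, 0.2608, 0.204]
ee_rot: [1.117, 2.936, 0.001]
force: [0.0, 0.3, -0.5]
width: 1.002
pose [0.4884 0.2608 0.204 ] yawx 138.33 tilt 0.03 turn 8.73 t 1.75 F [ 0.   0.3 -0.5] w 1.002 j [-0.75  0.32  0.21  1.76 -0.07  1.07  0.33]
[[-3.77, -0.73, 0.08], 1.75]
[[-3.79, -0.62, 0.08], 1.75]
[[-3.81, -0.5, 0.08], 1.75]
[[-3.82, -0.38, 0.08], 1.75]
[[-3.83, -0.27, 0.08], 1.75]
```

```bash

python3 -m crank '[[[-3.8,-0.7,0.1],1.75,0],[[-3.8,-0.6,0.1],1.75,0],[[-3.8,-0.5,0.1],1.75,0],[[-3.8,-0.4,0.1],1.75,0],[[-3.8,-0.3,0.1],1.75,0]]'
cat > wr.py <<'E'
import sys
from h import *
from cell import *
n=sys.argv[1];cam=sys.argv[2] if len(sys.argv)>2 else "wrist"
c=get_calibration(cam);im,d=get_image(cam);cv2.imwrite(f"pics/{n}.png",im[:,:,::-1]);np.savez(n+".npz",im=im,d=d,**c)
E
python3 wr.py w1; python3 plan.py .605 .108 .015 129.6 5
python3 - <<'E'
from fit import *
W,c=pts("w1.npz",.605,.108,.075,.004)
print(len(W),fit(W,guide(1),[.605,.108,2.26,0]))
E
```

```text
clock: 2.25
position: [0.605, 0.1084, 0.1988]
ee_rot: [1.338, 2.842, 0.001]
force: [0.4, 0.5, 0.6]
width: 1.001
pose [0.6084 0.1008 0.1988] yawx 129.06 tilt 0.29 turn -0.54 t 2.3 F [ 2.7 -6.1  0.7] w 1.0 j [-0.47  0.43  0.31  1.62 -0.14  1.11  0.56]
[[0.17, 0.04, 3.68], -0.11]
[[0.17, 0.04, 3.68], -0.11]
[[0.17, 0.04, 3.68], -0.11]
[[0.17, 0.04, 3.68], -0.11]
[[0.17, 0.04, 3.68], -0.11]
3884 (array([6.04084329e-01, 1.08775984e-01, 2.24367933e+00, 4.42241906e-05]), np.float64(0.4547316172572443))
```

View pics/w1.png

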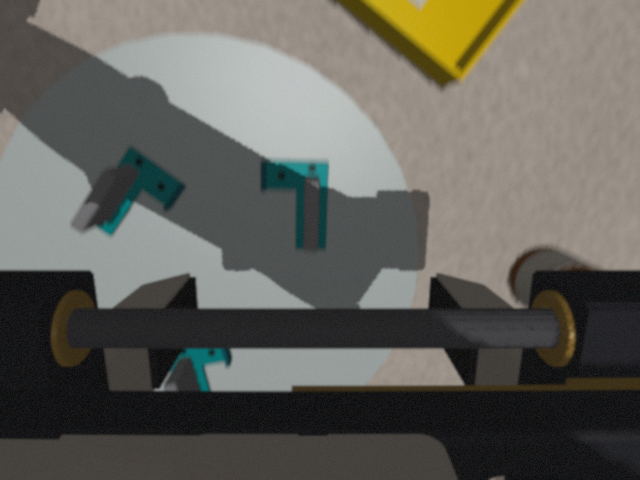

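The wrist view shows the left guide at (312,205) with its foot turning left, so the hand is confirmed. The fit agrees within 1 mm. I'll let the arm settle, then go down.

```bash

python3 -m crank '[[[0,0,0],0,0],[[0,0,0],0,0]]'; python3 plan.py .6043 .1087 .015 129.0 5
```

```text
clock: 2.5
position: [0.6038, 0.1101, 0.1986]
ee_rot: [-1.336, -2.843, -0.0]
force: [-0.8, 1.4, 0.2]
width: 0.998
pose [0.6038 0.1101 0.1986] yawx 129.65 tilt 0.04 turn 0.65 t 2.5 F [-0.8  1.4  0.2] w 0.998 j [-0.48  0.43  0.3   1.63 -0.14  1.11  0.55]
[[-0.03, -0.01, 3.67], 0.13]
[[-0.03, -0.01, 3.67], 0.13]
[[-0.03, -0.01, 3.67], 0.13]
[[-0.03, -0.01, 3.67], 0.13]
[[-0.03, -0.01, 3.67], 0.13]
```

```bash

python3 -m crank '[[[-0.1,0,4],0.6,0],[[0,0,4],0,0],[[0,0,4],0,0],[[0,0,3],0,0],[[0,0,1],0,0]]'; python3 -m crank '[[[0,0,0],0,0]]'; python3 plan.py .6043 .1087 .015 129.0 1
```

```text
clock: 3.0
position: [0.6019, 0.1104, 0.0358]
ee_rot: [-1.346, -2.834, 0.004]
force: [-0.9, -0.8, -0.5]
width: 0.999
clock: 3.1
position: [0.6035, 0.11, 0.0379]
ee_rot: [-1.348, -2.835, 0.002]
force: [1.0, -0.1, 0.8]
width: 1.001
pose [0.6035 0.11   0.0379] yawx 129.14 tilt 0.14 turn 0.14 t 3.1 F [ 1.  -0.1  0.8] w 1.001 j [-0.44  0.6   0.25  1.78 -0.2   0.78  0.6 ]
[[-0.15, -0.02, 2.29], 0.14]
```

```bash

python3 -m crank '[[[-0.15,0,1.3],0,0],[[0,0,0.9],0,0],[[0,0,0],0,0],[[0,0,0],0,0]]'; python3 wr.py s2 side; python3 plan.py .6043 .1087 .015 129.0 1
```

```text
clock: 3.5
position: [0.6059, 0.1077, 0.0171]
ee_rot: [1.352, 2.836, 0.0]
force: [0.3, -0.3, 0.2]
width: 0.999
pose [0.6061 0.1077 0.0172] yawx 129.03 tilt 0.04 turn 0.03 t 3.55 F [-0.4  0.1  1.3] w 0.996 j [-0.43  0.63  0.24  1.8  -0.21  0.74  0.61]
[[0.18, -0.08, 0.22], 0.03]
```

View pics/s2.png

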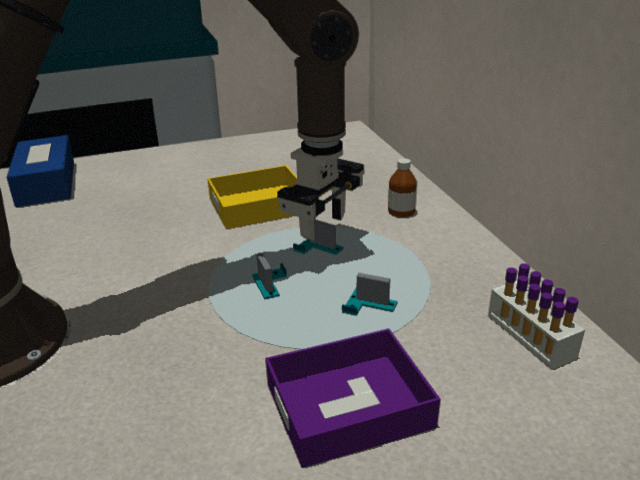

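The fingers straddle the left guide's fin at (325,235), so I'll close.

```bash

python3 -m crank '[[[0,0,0],0,255],[[0,0,0],0,255],[[0,0,0],0,255],[[0,0,0],0,255],[[0,0,0],0,255]]' 25; python3 -m crank '[[[0,0,0],0,255],[[0,0,0],0,255]]'
```

```text
clock: 4.05
position: [0.6057, 0.1077, 0.0168]
ee_rot: [1.352, 2.836, 0.0]
force: [0.5, -0.3, 0.4]
width: 0.615
clock: 4.25
position: [0.6057, 0.1077, 0.0167]
ee_rot: [-1.352, -2.836, -0.0]
force: [0.6, 1.2, -0.5]
width: 0.438
```

```bash

python3 -m crank '[[[0,0,0],0,255],[[0,0,0],0,255],[[0,0,0],0,255],[[0,0,0],0,255]]' ; python3 -m crank '[[[0,0,0],0,255],[[0,0,0],0,255]]'
```

```text
clock: 4.65
position: [0.6056, 0.1077, 0.0167]
ee_rot: [-1.352, -2.836, 0.0]
force: [0.5, -0.5, -1.7]
width: 0.127
clock: 4.85
position: [0.6056, 0.1077, 0.0166]
ee_rot: [-1.351, -2.836, 0.0]
force: [-0.4, -0.4, -1.6]
width: 0.131
```

```bash

python3 -m crank '[[[0,0,-2],0,255],[[0,0,-4],0,255],[[0,0,-4],0,255],[[0,0,-4],0,255],[[0,0,-2],0,255]]' ; python3 plan.py .503 -.3175 .18 1.4 18
```

```text
clock: 5.35
position: [0.6071, 0.1078, 0.1805]
ee_rot: [1.35, 2.833, 0.005]
force: [0.8, 0.3, -2.1]
width: 0.13
pose [0.6071 0.1078 0.1805] yawx 129.02 tilt 0.26 turn 127.62 t 5.35 F [ 0.8  0.3 -2.1] w 0.13 j [-0.47  0.44  0.3   1.65 -0.15  1.07  0.55]
[[-1.47, -1.94, -0.0], 7.09]
[[-1.7, -1.74, -0.0], 7.09]
[[-1.9, -1.52, -0.0], 7.09]
[[-2.07, -1.27, -0.0], 7.09]
[[-2.21, -1.01, -0.0], 7.09]
[[-2.32, -0.72, -0.0], 7.09]
[[-2.39, -0.43, -0.0], 7.09]
[[-2.43, -0.13, -0.0], 7.09]
[[-2.43, 0.17, -0.0], 7.09]
[[-2.39, 0.47, -0.0], 7.09]
[[-2.31, 0.76, -0.0], 7.09]
[[-2.2, 1.04, -0.0], 7.09]
[[-2.06, 1.3, -0.0], 7.09]
[[-1.88, 1.54, -0.0], 7.09]
[[-1.68, 1.76, -0.0], 7.09]
[[-1.44, 1.96, -0.0], 7.09]
[[-1.19, 2.12, -0.0], 7.09]
[[-0.92, 2.25, -0.0], 7.09]
```

```bash

python3 -m crank '[[[-1.5,-1.9,0],7.1,255],[[-1.7,-1.7,0],7.1,255],[[-1.9,-1.5,0],7.1,255],[[-2.1,-1.3,0],7.1,255],[[-2.2,-1.0,0],7.1,255]]' 
python3 -m crank '[[[-2.3,-0.7,0],7.1,255],[[-2.4,-0.4,0],7.1,255],[[-2.4,-0.1,0],7.1,255],[[-2.4,0.2,0],7.1,255],[[-2.4,0.5,0],7.1,255]]' 
python3 plan.py .503 -.3175 .18 1.4 8
```

```text
clock: 5.85
position: [0.5771, -0.0113, 0.1767]
ee_rot: [-2.158, -2.283, -0.0]
force: [1.0, 0.7, -0.5]
width: 0.127
clock: 6.35
position: [0.5497, -0.1288, 0.1767]
ee_rot: [-2.751, -1.517, -0.0]
force: [0.4, 0.1, -0.9]
width: 0.13
pose [ 0.5497 -0.1288  0.1767] yawx 57.76 tilt 0.02 turn 56.36 t 6.35 F [ 0.4  0.1 -0.9] w 0.13 j [-0.34  0.4   0.66  1.8  -0.28  1.03 -0.14]
[[-2.31, 0.76, -0.04], 7.04]
[[-2.2, 1.04, -0.04], 7.04]
[[-2.05, 1.3, -0.04], 7.04]
[[-1.88, 1.54, -0.04], 7.04]
[[-1.67, 1.76, -0.04], 7.04]
[[-1.44, 1.95, -0.04], 7.04]
[[-1.19, 2.12, -0.04], 7.04]
[[-0.92, 2.25, -0.04], 7.04]
```

```bash

python3 -m crank '[[[-2.3,0.8,0],7,255],[[-2.2,1.0,0],7,255],[[-2.1,1.3,0],7,255],[[-1.9,1.5,0],7,255]]' 
python3 plan.py .503 -.3175 .18 1.4 4
```

```text
clock: 6.75
position: [0.5261, -0.2234, 0.1768]
ee_rot: [-3.036, -0.807, -0.0]
force: [0.1, -0.2, -1.1]
width: 0.13
pose [ 0.5261 -0.2234  0.1768] yawx 29.76 tilt 0.02 turn 28.36 t 6.75 F [ 0.1 -0.2 -1.1] w 0.13 j [-0.25  0.45  0.79  1.79 -0.36  1.06 -0.38]
[[-1.67, 1.76, -0.08], 7.09]
[[-1.44, 1.95, -0.08], 7.09]
[[-1.19, 2.11, -0.08], 7.09]
[[-0.92, 2.24, -0.08], 7.09]
```

```bash

python3 -m crank '[[[-1.7,1.8,0],7.1,255],[[-1.4,2.0,0],7.1,255],[[-1.2,2.1,0],7.1,255],[[-0.9,2.2,0],7.1,255],[[0,0,0],0,255]]' ; python3 -m crank '[[[0,0,0],0,255],[[0,0,0],0,255]]'; python3 wr.py s3 side; python3 wr.py c3 scene;python3 wr.py w3
python3 plan.py .503 -.3175 .0206 1.4 5
```

```text
clock: 7.25
position: [0.5025, -0.3208, 0.177]
ee_rot: [3.139, 0.032, -0.001]
force: [0.1, 0.9, -1.4]
width: 0.128
clock: 7.45
position: [0.5047, -0.316, 0.1765]
ee_rot: [-3.14, -0.049, 0.0]
force: [-0.0, -0.4, -1.1]
width: 0.128
pose [ 0.5048 -0.3161  0.1766] yawx 1.76 tilt 0.04 turn 0.36 t 7.6 F [-0.2 -0.1 -1.5] w 0.131 j [-0.13  0.53  0.91  1.73 -0.46  1.11 -0.62]
[[-0.04, 0.03, 3.12], 0.07]
[[-0.04, 0.03, 3.12], 0.07]
[[-0.04, 0.03, 3.12], 0.07]
[[-0.04, 0.03, 3.12], 0.07]
[[-0.04, 0.03, 3.12], 0.07]
```

View pics/s3.png

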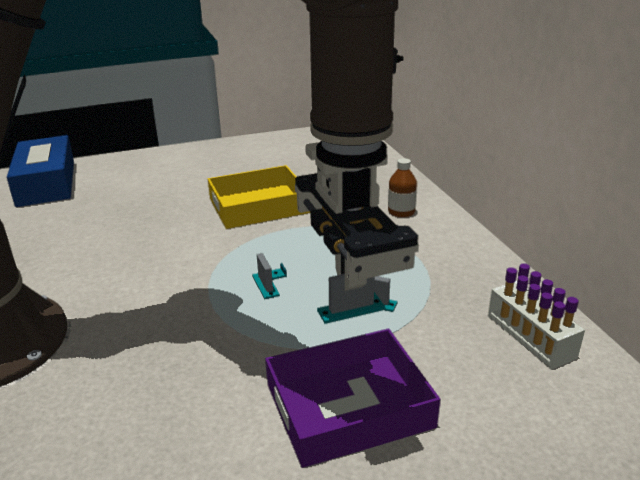

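View pics/w3.png

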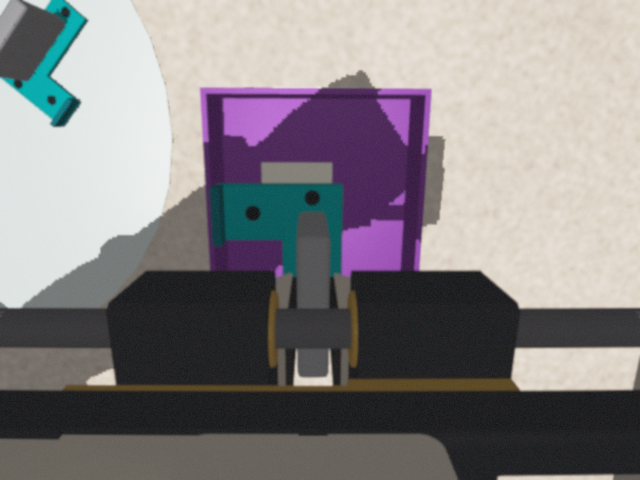

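The wrist view shows the guide held level and straight over the purple bin, its foot turned left as on the outline at (295,172). I'll check the bin's centre in this view before going down.

```bash
python3 - <<'E'
from fit import *
W,c,_=cloud("w3.npz");c=c.astype(int)
m=(c[:,2]>c[:,1]+20)&(W[:,2]>.044)&(W[:,2]<.06)&(abs(W[:,0]-.505)<.12)&(abs(W[:,1]+.317)<.12)
W1=W[m];print(m.sum(),W1.min(0),W1.max(0))
for y in (0.0,):
  for lo,hi in((-.42,-.36),(-.28,-.2)):
    k=m&(W[:,1]>lo)&(W[:,1]<hi)&(W[:,0]<.58);print(np.median(W[k],0),k.sum(),W[k][:,1].min(),W[k][:,1].max())
k=m&(abs(W[:,1]+.317)<.05);print(W[k].min(0),W[k].max(0))
g=(c[:,1]>c[:,0]+40)&(W[:,2]>.12)&(W[:,0]>.45)&(abs(W[:,1]+.3)<.08)
print(W[g].min(0),W[g].max(0),np.percentile(W[g][:,2],[5,50,95]))
E
```

```text
4098 [ 0.46282917 -0.39607379  0.04401334] [ 0.59954751 -0.23452471  0.05459318]
[ 0.52819185 -0.3917714   0.05151124] 1226 -0.3960737944808718 -0.38910117287669654
[ 0.53843858 -0.2389947   0.05152346] 911 -0.24235409873706237 -0.23483530437402564
[ 0.59216266 -0.36696345  0.0443126 ] [ 0.59862694 -0.2670504   0.0545107 ]
[ 0.50215951 -0.32752753  0.16288953] [ 0.54626885 -0.27013388  0.17841315] [0.16497396 0.16617427 0.17534116]
```

```bash

python3 -m crank '[[[-0.2,0,3],0.4,255],[[0,0,4],0,255],[[0,0,4],0,255],[[0,0,2.5],0,255],[[0,0,0.7],0,255]]' ; python3 -m crank '[[[0,0,0],0,255],[[0,0,0],0,255]]'; python3 plan.py .503 -.316 .0206 1.4 1
```

```text
clock: 8.1
position: [0.5012, -0.3154, 0.0321]
ee_rot: [-3.139, -0.036, 0.006]
force: [-0.5, -1.1, -1.5]
width: 0.126
clock: 8.3
position: [0.5032, -0.3178, 0.0361]
ee_rot: [3.14, 0.034, 0.003]
force: [0.5, -0.6, -1.2]
width: 0.129
pose [ 0.5032 -0.3178  0.0361] yawx 1.25 tilt 0.11 turn -0.15 t 8.3 F [ 0.5 -0.6 -1.2] w 0.129 j [-0.03  0.68  0.77  1.87 -0.63  0.85 -0.49]
[[-0.02, -0.19, 1.55], -0.15]
```

```bash

python3 -m crank '[[[0,-0.1,0.8],0,255],[[0,0,0.4],0,255],[[0,0,0],0,255],[[0,0,0],0,255],[[0,0,0],0,255]]' ;  python3 plan.py .503 -.316 .0206 1.4 1
```

```text
clock: 8.8
position: [0.5024, -0.3164, 0.0229]
ee_rot: [3.141, 0.034, 0.0]
force: [-0.3, -0.3, -0.6]
width: 0.125
pose [ 0.5024 -0.3164  0.0229] yawx 1.23 tilt 0.02 turn -0.17 t 8.8 F [-0.3 -0.3 -0.6] w 0.125 j [-0.02  0.7   0.76  1.88 -0.64  0.83 -0.48]
[[0.06, -0.04, 0.23], -0.17]
```

```bash

python3 -m crank '[[[0,0,0.1],0,255],[[0,0,0.1],0,255],[[0,0,0],0,255],[[0,0,0],0,255]]' ;  python3 plan.py .503 -.316 .0206 1.4 1
```

```text
clock: 9.2
position: [0.5023, -0.3163, 0.0207]
ee_rot: [-3.141, -0.034, 0.0]
force: [0.6, 0.0, -1.2]
width: 0.131
pose [ 0.5023 -0.3163  0.0207] yawx 1.24 tilt 0.0 turn -0.16 t 9.2 F [ 0.6  0.  -1.2] w 0.131 j [-0.02  0.7   0.75  1.88 -0.65  0.82 -0.48]
[[0.07, -0.02, 0.01], -0.16]
```

```bash

python3 -m crank '[[[0,0,0.1],0,255],[[0,0,0],0,255],[[0,0,0],0,255]]' ;  python3 -m crank '[[[0,0,0.05],0,255],[[0,0,0],0,255],[[0,0,0],0,255]]'
```

```text
clock: 9.5
position: [0.5023, -0.3161, 0.0205]
ee_rot: [-3.141, -0.034, -0.001]
force: [-2.7, 2.4, 8.1]
width: 0.129
clock: 9.8
position: [0.5023, -0.3161, 0.0204]
ee_rot: [-3.141, -0.034, -0.001]
force: [-3.7, 4.0, 15.4]
width: 0.126
```

Contact at z 0.0205, as expected. I'll ease off and release.

```bash

python3 -m crank '[[[0,0,-0.15],0,255],[[0,0,0],0,120],[[0,0,0],0,120],[[0,0,0],0,120],[[0,0,0],0,120]]'; python3 -m crank '[[[0,0,0],0,120],[[0,0,0],0,120]]'
```

```text
clock: 10.3
position: [0.5023, -0.3163, 0.0206]
ee_rot: [3.141, 0.034, -0.0]
force: [-0.7, -0.1, -0.4]
width: 0.424
clock: 10.5
position: [0.5023, -0.3162, 0.0206]
ee_rot: [-3.141, -0.034, 0.0]
force: [0.5, 0.6, 0.3]
width: 0.522
```

```bash

python3 -m crank '[[[0,0,-2],0,120],[[0,0,-4],0,120],[[0,0,-4],0,120],[[0,0,-4],0,120],[[0,0,-2],0,60]]'; python3 wr.py w4; python3 plan.py .4655 .009 .18 92.5 12
```

```text
clock: 11.0
position: [0.503, -0.3174, 0.1841]
ee_rot: [3.14, 0.033, 0.005]
force: [-0.1, -0.5, 0.8]
width: 0.576
pose [ 0.5039 -0.3181  0.1861] yawx 1.2 tilt 0.37 turn -91.3 t 11.05 F [ 1.6 -2.3  1.3] w 0.617 j [-0.14  0.52  0.92  1.73 -0.46  1.12 -0.63]
[[-0.26, -2.73, 0.04], -7.61]
[[0.1, -2.74, 0.04], -7.61]
[[0.46, -2.71, 0.04], -7.61]
[[0.82, -2.62, 0.04], -7.61]
[[1.16, -2.49, 0.04], -7.61]
[[1.48, -2.31, 0.04], -7.61]
[[1.77, -2.1, 0.04], -7.61]
[[2.03, -1.85, 0.04], -7.61]
[[2.26, -1.56, 0.04], -7.61]
[[2.45, -1.25, 0.04], -7.61]
[[2.59, -0.91, 0.04], -7.61]
[[2.69, -0.56, 0.04], -7.61]
```

View pics/w4.png

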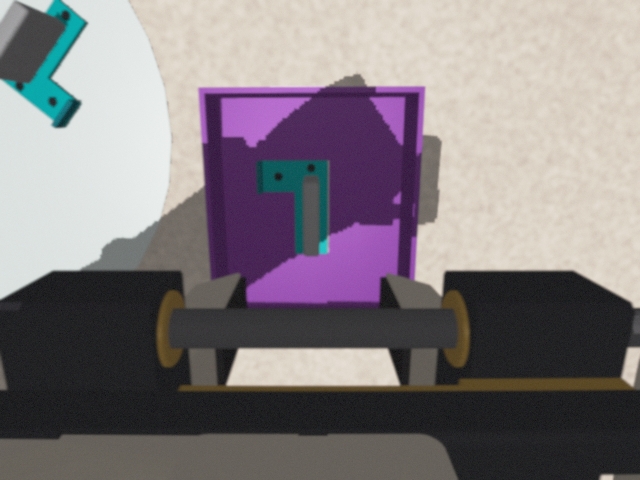

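The left guide lies flat at (295,205), covering the painted outline in the purple bin. Next is the right guide.

```bash

python3 -m crank '[[[-0.3,-2.7,0],-7.6,0],[[0.1,-2.7,0],-7.6,0],[[0.5,-2.7,0],-7.6,0],[[0.8,-2.6,0],-7.6,0],[[1.2,-2.5,0],-7.6,0]]'
python3 -m crank '[[[1.5,-2.3,0],-7.6,0],[[1.8,-2.1,0],-7.6,0],[[2.0,-1.9,0],-7.6,0],[[2.3,-1.6,0],-7.6,0]]'
python3 plan.py .4655 .009 .18 92.5 3
```

```text
clock: 11.55
position: [0.4861, -0.1795, 0.1805]
ee_rot: [-2.956, -1.063, -0.0]
force: [-0.5, 0.3, 0.3]
width: 0.991
clock: 11.95
position: [0.4729, -0.0696, 0.1806]
ee_rot: [-2.574, -1.8, -0.0]
force: [0.3, 0.8, -0.7]
width: 1.001
pose [ 0.4729 -0.0696  0.1806] yawx 69.94 tilt 0.01 turn -22.56 t 11.95 F [ 0.3  0.8 -0.7] w 1.001 j [-0.49  0.24  0.64  1.99 -0.17  0.97 -0.11]
[[2.38, -1.13, 0.02], -7.52]
[[2.5, -0.81, 0.02], -7.52]
[[2.59, -0.48, 0.02], -7.52]
```

```bash

python3 -m crank '[[[2.4,-1.1,0],-7.5,0],[[2.5,-0.8,0],-7.5,0],[[2.6,-0.5,0],-7.5,0],[[0,0,0],0,0],[[0,0,0],0,0]]'
python3 wr.py w5; python3 plan.py .4655 .009 .0165 92.5 1
python3 - <<'E'
from fit import *
W,c=pts("w5.npz",.4655,.009,.075,.004)
print(len(W),fit(W,guide(-1),[.466,.009,1.61,0]))
E
```

```text
clock: 12.45
position: [0.4665, 0.0083, 0.1806]
ee_rot: [-2.18, -2.262, 0.0]
force: [-1.1, -1.1, 0.5]
width: 1.001
pose [0.4666 0.0075 0.1807] yawx 92.01 tilt 0.02 turn -0.49 t 12.5 F [ 0.  -1.5 -0.2] w 1.0 j [-0.58  0.21  0.53  2.01 -0.13  0.96  0.06]
[[0.16, -0.11, 16.42], -0.49]
4311 (array([4.64815784e-01, 9.96270308e-03, 1.61705143e+00, 3.92777065e-05]), np.float64(0.4478223430515061))
```

View pics/w5.png

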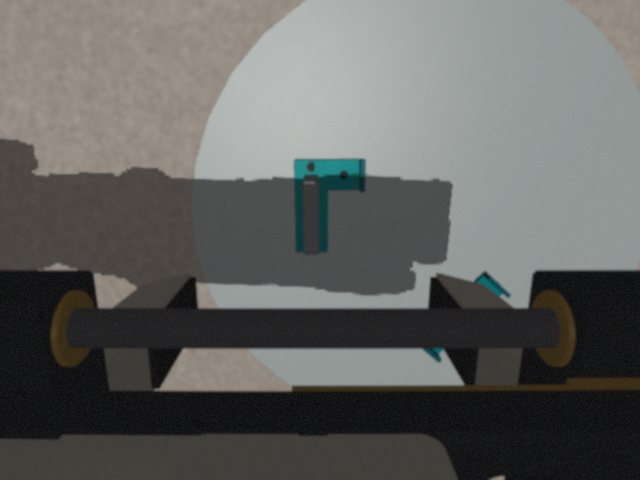

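The right guide is at (325,195) with its foot to the right, confirmed. Going down.

```bash

python3 -m crank '[[[0.2,-0.15,3],-0.6,0],[[0,0,4],0,0],[[0,0,4],0,0],[[0,0,3],0,0],[[0,0,0.9],0,0]]'; python3 -m crank '[[[0,0,0],0,0],[[0,0,0],0,0]]'; python3 plan.py .465 .0098 .0165 92.6 1
```

```text
clock: 13.0
position: [0.4632, 0.0085, 0.0293]
ee_rot: [-2.17, -2.269, 0.007]
force: [-0.2, -0.2, -0.5]
width: 0.998
clock: 13.2
position: [0.466, 0.0095, 0.0328]
ee_rot: [2.169, 2.271, 0.002]
force: [-0.2, -0.1, -0.3]
width: 1.005
pose [0.466  0.0095 0.0328] yawx 92.65 tilt 0.08 turn 0.05 t 13.2 F [-0.2 -0.1 -0.3] w 1.005 j [-0.46  0.44  0.43  2.16 -0.32  0.6   0.24]
[[0.03, -0.1, 1.63], 0.05]
```

```bash

python3 -m crank '[[[0,-0.05,1],0,0],[[0,0,0.5],0,0],[[0,0,0],0,0],[[0,0,0],0,255],[[0,0,0],0,255]]' 25; python3 plan.py .465 .0098 .0165 92.6 1;python3 -m crank '[[[0,0,0],0,255],[[0,0,0],0,255],[[0,0,0],0,255],[[0,0,0],0,255],[[0,0,0],0,255]]';python3 -m crank '[[[0,0,0],0,255],[[0,0,0],0,255],[[0,0,0],0,255],[[0,0,0],0,255]]'
```

```text
clock: 13.7
position: [0.4648, 0.0101, 0.017]
ee_rot: [2.168, 2.274, 0.001]
force: [-0.4, -0.5, 0.4]
width: 0.872
pose [0.4648 0.0101 0.017 ] yawx 92.74 tilt 0.02 turn 0.14 t 13.7 F [-0.4 -0.5  0.4] w 0.872 j [-0.44  0.47  0.41  2.18 -0.34  0.56  0.26]
[[-0.03, 0.02, 0.05], 0.14]
clock: 14.2
position: [0.4646, 0.0101, 0.0167]
ee_rot: [2.168, 2.274, 0.0]
force: [-0.3, 0.2, -0.3]
width: 0.438
clock: 14.6
position: [0.4646, 0.0101, 0.0167]
ee_rot: [-2.168, -2.274, -0.0]
force: [0.0, -0.2, -0.8]
width: 0.13
```

```bash

python3 -m crank '[[[0,0,0],0,255],[[0,0,-2],0,255],[[0,0,-4],0,255],[[0,0,-4],0,255],[[0,0,-4],0,255]]'; python3 -m crank '[[[0,0,-2],0,255],[[0,0,0],0,255]]'; python3 plan.py .5265 .329 .18 93 3
python3 - <<'E'
from fit import *
o=np.zeros((200,200,3),np.uint8)
for f in ["scene0.npz","side0.npz","w1.npz","w5.npz"]:
    W,c,_=cloud(f);m=(abs(W[:,0]-.5265)<.1)&(abs(W[:,1]-.329)<.1)&(W[:,2]<.06)
    W,c=W[m],c[m];o[((.6265-W[:,0])*1000).astype(int),((.429-W[:,1])*1000).astype(int)]=c
cv2.imwrite("pics/yb.png",cv2.resize(o,(600,600),interpolation=0)[:,:,::-1])
E
```

```text
clock: 15.1
position: [0.4641, 0.0098, 0.1581]
ee_rot: [-2.168, -2.273, 0.001]
force: [0.5, 1.0, -1.0]
width: 0.126
clock: 15.3
position: [0.4664, 0.0103, 0.1794]
ee_rot: [2.166, 2.272, 0.008]
force: [-0.1, -0.3, -1.9]
width: 0.126
pose [0.4664 0.0103 0.1794] yawx 92.74 tilt 0.31 turn -0.26 t 15.3 F [-0.1 -0.3 -1.9] w 0.126 j [-0.6   0.21  0.55  2.02 -0.13  0.95  0.07]
[[10.52, 2.51, 0.01], -0.09]
[[10.51, 2.53, 0.01], -0.09]
[[10.51, 2.54, 0.01], -0.09]
```

View pics/yb.png

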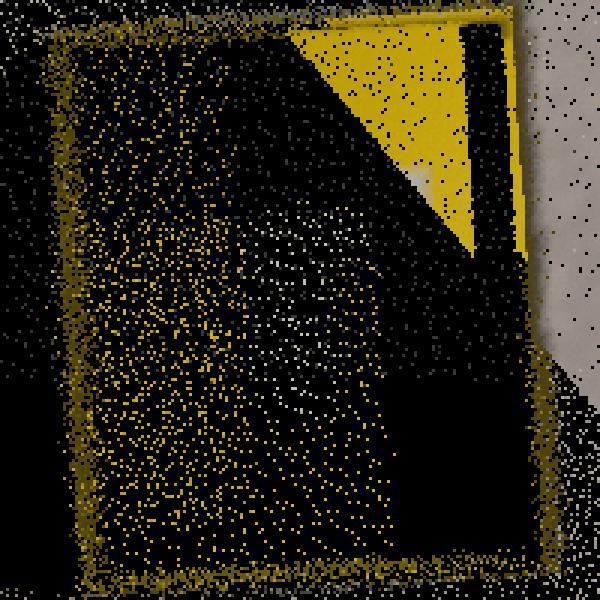

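The outline in the yellow bin also has its foot at the +x end, turned towards -y, so yaw is about 3°. I'll match it.

```bash
python3 plan.py .5265 .329 .18 3 14
```

```text
pose [0.4664 0.0103 0.1794] yawx 92.74 tilt 0.31 turn 89.74 t 15.3 F [-0.1 -0.3 -1.9] w 0.126 j [-0.6   0.21  0.55  2.02 -0.13  0.95  0.07]
[[2.25, 0.54, 0.0], 6.41]
[[2.3, 0.28, 0.0], 6.41]
[[2.32, 0.02, 0.0], 6.41]
[[2.3, -0.23, 0.0], 6.41]
[[2.26, -0.49, 0.0], 6.41]
[[2.2, -0.74, 0.0], 6.41]
[[2.1, -0.98, 0.0], 6.41]
[[1.98, -1.21, 0.0], 6.41]
[[1.83, -1.42, 0.0], 6.41]
[[1.66, -1.62, 0.0], 6.41]
[[1.47, -1.79, 0.0], 6.41]
[[1.26, -1.94, 0.0], 6.41]
[[1.03, -2.07, 0.0], 6.41]
[[0.8, -2.18, 0.0], 6.41]
```

```bash

python3 -m crank '[[[2.3,0.5,0],6.4,255],[[2.3,0.3,0],6.4,255],[[2.3,0,0],6.4,255],[[2.3,-0.2,0],6.4,255],[[2.3,-0.5,0],6.4,255]]'
python3 -m crank '[[[2.2,-0.7,0],6.4,255],[[2.1,-1.0,0],6.4,255],[[2.0,-1.2,0],6.4,255],[[1.8,-1.4,0],6.4,255],[[1.7,-1.6,0],6.4,255]]'
python3 plan.py .5265 .329 .18 3 4
```

```text
clock: 15.8
position: [0.4852, 0.1251, 0.1754]
ee_rot: [-2.714, -1.582, 0.003]
force: [0.3, -0.1, -1.4]
width: 0.13
clock: 16.3
position: [0.5074, 0.2387, 0.1752]
ee_rot: [3.044, 0.772, -0.003]
force: [0.1, 0.2, 0.1]
width: 0.13
pose [0.5074 0.2387 0.1752] yawx 28.47 tilt 0.12 turn 25.47 t 16.3 F [0.1 0.2 0.1] w 0.13 j [-1.04  0.41  0.7   1.81 -0.3   1.03 -1.3 ]
[[1.5, -1.76, -0.12], 6.37]
[[1.29, -1.91, -0.12], 6.37]
[[1.07, -2.04, -0.12], 6.37]
[[0.84, -2.15, -0.12], 6.37]
```

```bash

python3 -m crank '[[[1.5,-1.8,0],6.4,255],[[1.3,-1.9,0],6.4,255],[[1.1,-2.0,0],6.4,255],[[0.8,-2.2,0],6.3,255],[[0,0,0],0,255]]'
python3 -m crank '[[[0,0,0],0,255],[[0,0,0],0,255]]'
python3 wr.py w6; python3 plan.py .5265 .329 .0207 3 1
python3 - <<'E'
from fit import *
W,c,_=cloud("w6.npz");c=c.astype(int)
m=(c[:,0]>c[:,2]+40)&(W[:,2]>.044)&(W[:,2]<.06)&(abs(W[:,0]-.527)<.12)&(abs(W[:,1]-.329)<.12)
for lo,hi in((.2,.28),(.37,.46)):
    k=m&(W[:,1]>lo)&(W[:,1]<hi)&(W[:,0]<.605);p=np.polyfit(W[k][:,0],W[k][:,1],1);print(k.sum(),p,np.polyval(p,.5265))
k=m&(abs(W[:,1]-.329)<.04);print(W[k].min(0),W[k].max(0))
g=(c[:,1]>c[:,0]+40)&(W[:,2]>.12)
print(W[g].min(0),W[g].max(0),np.percentile(W[g][:,2],[5,50,95]))
E
```

```text
clock: 16.8
position: [0.5255, 0.3327, 0.1743]
ee_rot: [3.139, 0.091, -0.003]
force: [0.2, -0.4, -1.1]
width: 0.13
clock: 17.0
position: [0.5265, 0.3275, 0.176]
ee_rot: [3.139, 0.088, -0.001]
force: [-0.1, 0.4, -0.7]
width: 0.126
pose [0.5266 0.3275 0.1763] yawx 3.19 tilt 0.05 turn 0.19 t 17.05 F [-0.5  0.2 -1. ] w 0.129 j [-1.16  0.54  0.79  1.66 -0.41  1.12 -1.77]
[[0.0, -0.16, 15.56], 0.19]
976 [0.06382879 0.22036672] 0.2539725707971296
1374 [0.05825036 0.37692344] 0.4075922522638208
[0.61316932 0.28915308 0.0483944 ] [0.62147728 0.3686902  0.05412825]
[0.52358335 0.2864894  0.16200764] [0.56749518 0.34364545 0.17704405] [0.16403628 0.16518766 0.16642427]
```

View pics/w6.png

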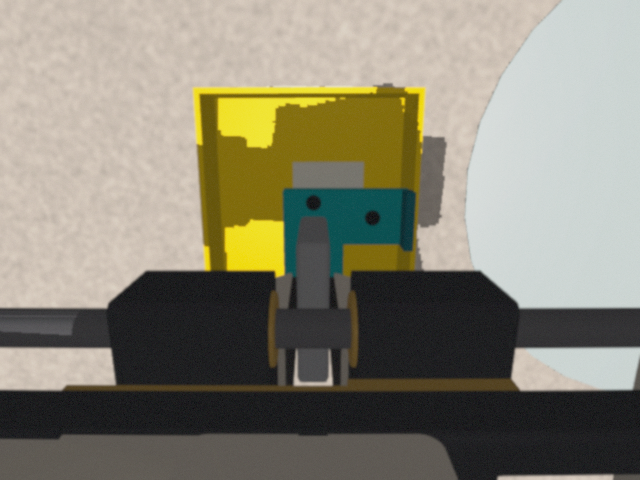

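The guide is held over the yellow bin with its foot to the right, matching the outline at (328,175). The bin's centre refines to y = 0.331. Going down.

```bash

python3 -m crank '[[[0,-0.35,3],-0.2,255],[[0,0,4],0,255],[[0,0,4],0,255],[[0,0,2.5],0,255],[[0,0,0.7],0,255]]' ; python3 -m crank '[[[0,0,0],0,255],[[0,0,0],0,255]]'; python3 plan.py .526 .331 .0207 3.4 1
```

```text
clock: 17.55
position: [0.5248, 0.3306, 0.0321]
ee_rot: [3.138, 0.093, -0.006]
force: [0.3, -0.0, -0.3]
width: 0.126
clock: 17.75
position: [0.5276, 0.3324, 0.0363]
ee_rot: [-3.139, -0.093, -0.003]
force: [0.9, 0.7, -0.7]
width: 0.127
pose [0.5276 0.3324 0.0363] yawx 3.41 tilt 0.12 turn 0.01 t 17.75 F [ 0.9  0.7 -0.7] w 0.127 j [-1.08  0.69  0.67  1.79 -0.55  0.86 -1.66]
[[-0.17, 0.13, 1.56], 0.01]
```

```bash

python3 -m crank '[[[0,0.05,0.8],0,255],[[0,0,0.4],0,255],[[0,0,0.1],0,255],[[0,0,0],0,255],[[0,0,0],0,255]]' ;  python3 plan.py .526 .331 .0207 3.4 1
python3 -m crank '[[[0,0,0.1],0,255],[[0,0,0],0,255],[[0,0,0],0,255]]'
```

```text
clock: 18.25
position: [0.5266, 0.332, 0.0219]
ee_rot: [-3.14, -0.094, -0.0]
force: [0.6, 0.9, -1.1]
width: 0.128
pose [0.5266 0.332  0.0219] yawx 3.44 tilt 0.02 turn 0.04 t 18.25 F [ 0.6  0.9 -1.1] w 0.128 j [-1.07  0.71  0.66  1.8  -0.57  0.83 -1.65]
[[-0.07, 0.1, 0.12], 0.04]
clock: 18.55
position: [0.5266, 0.332, 0.0208]
ee_rot: [-3.14, -0.094, -0.0]
force: [0.1, -0.5, -1.2]
width: 0.127
```

```bash

python3 -m crank '[[[0,0,0.1],0,255],[[0,0,0],0,255],[[0,0,0],0,255]]'
```

```text
clock: 18.85
position: [0.5266, 0.3319, 0.0207]
ee_rot: [-3.139, -0.094, -0.0]
force: [-2.9, -1.4, 10.7]
width: 0.124
```

Contact. I'll ease off, release and rise.

```bash

python3 -m crank '[[[0,0,-0.1],0,255],[[0,0,0],0,120],[[0,0,0],0,120],[[0,0,0],0,120],[[0,0,0],0,120]]'; python3 -m crank '[[[0,0,0],0,120],[[0,0,0],0,120]]'; python3 -m crank '[[[0,0,-2],0,120],[[0,0,-4],0,120],[[0,0,-4],0,120],[[0,0,-4],0,120],[[0,0,-2],0,120]]'; python3 -m crank '[[[-3,0,0],0,120],[[-3,0,0],0,120],[[0,0,0],0,120],[[0,0,0],0,120]]'; for c in wrist scene side; do python3 wr.py f$c $c; done
python3 - <<'E'
from fit import *
W,c=pts("fwrist.npz",.526,.331,.07,.006);W=W-[0,0,.004];W=W[W[:,2]>.003]
print("right",len(W),fit(W,guide(-1),[.526,.331,.06,0]))
W=np.vstack([pts(f,.505,-.316,.07,.012)[0] for f in("fside.npz","fscene.npz")])-[0,0,.004]
print("left",len(W),fit(W,guide(1),[.505,-.316,.02,0]))
W=np.vstack([pts(f,.625,-.105,.075,.004)[0] for f in("fside.npz","fscene.npz")])
print("T",len(W),fit(W,guide(0),[.625,-.103,2.4,0]))
E
python3 - <<'E'
import cv2,numpy as np
a=[cv2.resize(cv2.imread(f"pics/f{c}.png"),(400,300)) for c in("wrist","scene","side")]
s=cv2.imread("pics/fside.png")[300:480,230:470]
a.append(cv2.resize(s,(400,300)))
cv2.imwrite("pics/fin.png",np.vstack([np.hstack(a[:2]),np.hstack(a[2:])]))
E
```

```text
clock: 19.35
position: [0.5265, 0.3319, 0.0206]
ee_rot: [3.14, 0.094, -0.0]
force: [0.2, 0.1, 0.0]
width: 0.425
clock: 19.55
position: [0.5265, 0.3319, 0.0207]
ee_rot: [3.14, 0.094, 0.0]
force: [0.8, -0.3, 0.1]
width: 0.531
clock: 20.05
position: [0.5279, 0.3322, 0.1844]
ee_rot: [-3.138, -0.093, -0.005]
force: [1.1, -0.2, -0.5]
width: 0.532
clock: 20.45
position: [0.4663, 0.3288, 0.181]
ee_rot: [-3.139, -0.096, -0.0]
force: [1.2, -0.4, 0.8]
width: 0.53
right 4926 (array([ 5.25589822e-01,  3.32814954e-01,  6.36232527e-02, -3.65951747e-05]), np.float64(0.4790262777114888))
left 1502 (array([ 0.50434644, -0.31765652,  0.02233111,  0.00053075]), np.float64(0.7170386980305805))
T 2067 (array([ 6.25180628e-01, -1.02892431e-01,  2.45665984e+00,  6.39507746e-04]), np.float64(1.189565704942521))
```

View pics/fin.png

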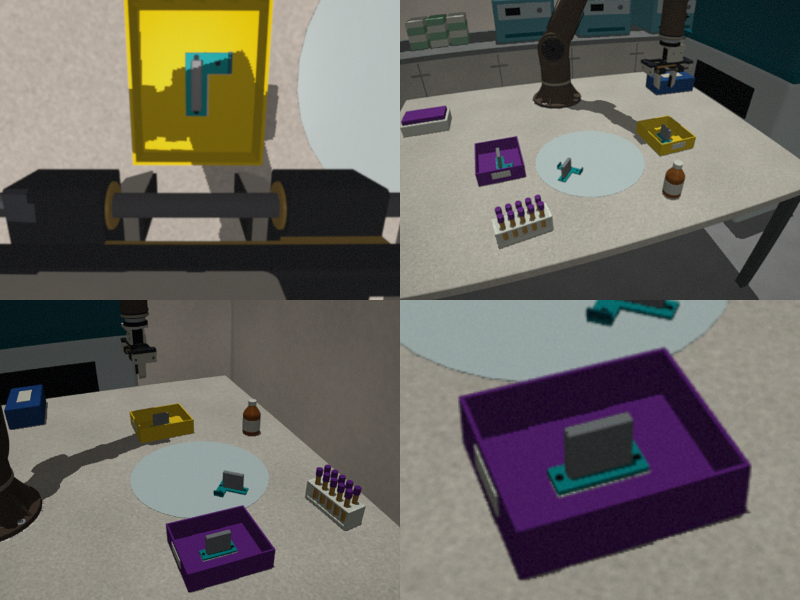

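Both guides lie flat in their bins: the right one at (205,85) in the wrist tile, the left one at (600,455) in the crop. The T-spacer hasn't moved and the gripper is clear, so I'll hand in.

```bash
python3 -c "
from cell import workorder;print(workorder.sign_off())"
```

```text
the job is handed in; nothing more can be done
None
```

I laid the left-hand guide in the purple bin first, then the right-hand guide in the yellow bin. Each lies on its painted outline, and I handed the job in at about 20.6 s of the 58 s allowed.

- **Guides:** model fits to the last pictures put both guides flat on the bin floors, within about 1 mm in height. Each fin is within about 2 mm of its bin's middle.
- **T-spacer:** it lies where it was, within 0.2 mm of the first measurement.
- **Forces:** the most I saw was about 15 N, as the left guide touched down. The gripper was clear of everything at hand-in.
- **Checks that failed or disagreed:** my first model fits of the bins were wrong because I assumed the long side lay along y. I used the rim outlines instead, which matched the given bin sizes, and the wrist camera agreed to about 3 mm. The networks also gave low-scoring wrong labels for two pieces, and the side and wrist views settled which was which.

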